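# Find the high pad in a drilled sample carrier by touch

### The arm

A 6-joint arm with a two-finger parallel gripper is mounted at the origin on the work surface; the furniture and walls round the work are solid. World frame = base frame: x ahead of the robot, y to its left, z up, the work surface at z = 0. Lengths are in m, angles in rad, forces in N, time in s.
With the tool pointing down it reaches from about 0.4 to 0.825 m from the base axis. Payload 7 kg.
Tool frame: the origin (TCP) lies at the very end of the fingers, on their centre line; the grasp point (between the pads) lies 19 mm behind it; z points along the fingers, x is the direction in which the jaws open and shut, and the axes are right-handed (so a half turn about z gives the same grasp; the last joint's range is limited). The gripper opens to 88 mm and grips with 3 to 60 N. Pads are 19 mm wide; open, the fingers measure 130 mm over their backs; the gripper's body (78 mm by 193 mm) begins 47 mm behind the grasp point.
Start: joints at [-0.979, 0.359, 0.012, 0, -1.224, -0.288], TCP at [0.202, -0.644, 0.227] pointing down, gripper open.
Joint ranges: [-3.07, 3.07], [-1.43, 2.12], [-1.02, 1.25], [-3.03, 1.67], [-3.05, -0], [-3.03, 3.03]. Speed limits (rad/s): [2.39, 2.39, 3.01, 3.14, 3.14, 3.14].

### API

Orientations are given as [roll, pitch, yaw] about the fixed x, y, z axes, in that order (R = Rz(yaw) Ry(pitch) Rx(roll)).
In Python, from station import telemetry, grab_frame, arm, regions_of, pinpoint gives the robot as it stands. The module is installed in compiled form; this text tells all that it offers.
- The arm moves only by the shell command python3 -m inch 'ROWS' [FORCE]. ROWS is text: rows parted by semicolons, each of 7 numbers parted by spaces: the opening, from 0 (shut) to 1 (fully open), then the shift along the world's x, y, z in cm, then the turn, a rotation vector about the world's x, y, z in degrees. A call has 1 to 12 rows; each row is the pose to reach, as a shift and turn from the pose measured when the call began; what a row does not reach only later rows make up. A row lasts 1/8 s, in which the tool goes at most 62.5 mm and 10.7 degrees, less where a joint would pass 70% of its speed; a pose out of reach is approached as far as the arm can. A call with a gripper value outside its range is refused whole. The fingers move at their own pace and stop on an object; FORCE is the grip in N (left out, the last holds). Time passes only in rows, so rows that repeat a pose let the fingers close. It gives the time, the measured TCP pose, the force and the opening at its end, in the units of the state.
- telemetry.get_state(): the state, without advancing time (a new reading comes with each control period).
- grab_frame(name): name is "scene" or "top" or "wrist"; returns a dict with "pixels" (384x512x3 uint8, red, green, blue), "fx", "fy", "cx", "cy" (pixels), "R" (3x3) and "t" (3): a world point X has camera coordinates R X + t. Camera axes: x right, y down, z forward; pixel columns grow to the right and rows downward; lengths in m; the calibration is good to about 2 mm. A picture is of the moment at which its call begins. There is no depth.
- arm.job_done(): hands the job in, once; it reports no verdict.
Trained networks look in the newest picture that a camera, given by its name, has taken for a name from the list of things; names that differ only in an ending like _2 or _b are one class to them, and where a whole thing is asked for, a point or a joint stands for the part that bears it (a point fixed in the world has none). Each returns a list of dicts, best first, with "p" (0 to 1); they miss things now and then, are a little off and sometimes report something else, mostly with a low value. They report only what shows in the picture. A call takes as long as a camera call. They do not tell look-alikes from the thing itself.
- regions_of(camera, name): "pixels" (384x512 bool, what is visible of it) and "bbox" ([left, top, right, bottom] in pixels, round what is visible of it).
- pinpoint(camera, name): "location" ([column, row] in pixels: a listed point, or the origin of a listed thing).
The state is a dict: "t": time; "q": joint angles; "qd": joint speeds; "joint_efforts": joint torques, N m; "eef_pos": TCP position; "ee_rot": TCP orientation; "force": force on the tool from outside, world axes, zero at the start; "moment": the same for the moment, N m; "width": finger opening in m.
Only numpy, scipy, OpenCV 4.12 (cv2) and the standard library are available. Lean on these libraries where they do the work, as an engineer would, in place of code of your own. Each camera call takes 0.05 s, during which the arm holds its last target. There are 200 camera calls.

### The job

One of the six pads hidden at the bottoms of the sample carrier's bores stands too high. Take the sprung probe from its stand and touch the bottom of every bore in turn, from the one beside the index post to the far end, lightly enough that the plunger gives only a little and never goes in more than about half its 10 mm travel; then put the probe back into the bore whose bottom is highest and leave it standing there on that pad as a marker. Leave the other things on the bench where they are.

Things in the scene. Friction and masses are not known exactly. Their poses are not given: they have to be found in the camera images.
- carrier: Drilled sample carrier, fixed: plain aluminium block 50 x 236 mm on a dark base 66 x 262 x 8 mm; upper face 46 mm above the bench. Six equal round upright bores, 14 mm wide, in one row, 34 mm apart; a steel index post (12 mm wide, 14 mm tall) stands on the upper face at one end of the row. Origin: centre of the underside; x across the row, y along it towards the post, z up.
- probe: Sprung touch probe, loose, upright in its stand, about 95 g. Black square grip 22 x 22 mm from 6 to 62 mm above the origin, a 14 mm knob on it up to 68 mm, below it a flange 29 mm wide, 6 mm thick. Under the flange hangs a round steel plunger 10 mm wide, 56 mm long, end rounded. Origin: centre of the flange underside; x, y square to the grip sides, z up along the probe.
- probe_tip (a point): Lowest point of the plunger's rounded end, 56 mm below the probe's origin when the plunger is out.
- probe_plunger (a joint): How far the plunger is pushed up into the handle, in m: 0 fully out, 0.010 at its stop. Its spring starts to give at 1.5 N and takes 1 N more for each mm (2.5 N at 1 mm, 5.5 N at 4 mm, 11.5 N at its stop). It stays fully out under the probe's own weight.
- stand: Probe stand fixed to the bench: round dark foot 68 mm across with an upright square steel collar 30 mm across, 72 mm tall, bore 16 mm; the probe's flange rests on the collar's rim and its plunger hangs free inside, so the probe lifts straight out. Origin: centre of the underside.
- petri: Bystander: covered petri dish, 65 mm across, 14 mm tall, loose. Origin: centre of the underside.
- bottle: Bystander: dropper bottle, 34 mm across, 78 mm tall, loose, upright. Origin: centre of the underside.
- tape: Bystander: roll of tape lying flat, 100 mm across, 25 mm tall, loose. Origin: centre of the underside.
- bore_1 (a point): Centre of the mouth of bore 1 in the carrier's upper face (46 mm above the bench), counted from the index post (the bore next to the post). Out of sight at its bottom is a fixed hard steel pad, its top 9 to 18 mm above the bench; the six differ, and one of them, in any bore, stands 3 mm or more above all the others.
- bore_2 (a point): Centre of the mouth of bore 2 in the carrier's upper face (46 mm above the bench), counted from the index post. Out of sight at its bottom is a fixed hard steel pad, its top 9 to 18 mm above the bench; the six differ, and one of them, in any bore, stands 3 mm or more above all the others.
- bore_3 (a point): Centre of the mouth of bore 3 in the carrier's upper face (46 mm above the bench), counted from the index post. Out of sight at its bottom is a fixed hard steel pad, its top 9 to 18 mm above the bench; the six differ, and one of them, in any bore, stands 3 mm or more above all the others.
- bore_4 (a point): Centre of the mouth of bore 4 in the carrier's upper face (46 mm above the bench), counted from the index post. Out of sight at its bottom is a fixed hard steel pad, its top 9 to 18 mm above the bench; the six differ, and one of them, in any bore, stands 3 mm or more above all the others.
- bore_5 (a point): Centre of the mouth of bore 5 in the carrier's upper face (46 mm above the bench), counted from the index post. Out of sight at its bottom is a fixed hard steel pad, its top 9 to 18 mm above the bench; the six differ, and one of them, in any bore, stands 3 mm or more above all the others.
- bore_6 (a point): Centre of the mouth of bore 6 in the carrier's upper face (46 mm above the bench), counted from the index post (the bore farthest from the post). Out of sight at its bottom is a fixed hard steel pad, its top 9 to 18 mm above the bench; the six differ, and one of them, in any bore, stands 3 mm or more above all the others.
There are look-alikes about, which are no part of the job. What is shaped like the probe but green or orange is not meant.

How it is judged:
By the outcome, as a careful person would: the job done as asked, in the order asked, and still so for the second after the job is handed in, with the robot touching nothing.
It also fails if it takes over 64 s, if anything falls off the work surface, if the arm or the gripper's body presses on something with over 40 N, if the wrist force passes 120 N, or if a joint passes its speed limit or range.

## Working session

There is one attempt and no reset: what is moved stays moved. The work goes in short steps, Python scripts to look and compute and a shell command to move; the robot and the scene stay as the last step left them, time stands still between calls to the robot, and variables do not carry over. Pictures are saved under pics/ and viewed, about 8 in all and at most 12, crops included, and the job is handed in when it is done.

```bash
mkdir -p pics
cat > h.py <<'E'
import numpy as np,cv2
from station import telemetry,grab_frame,arm,regions_of,pinpoint
def ray(f,uv,z):
    R=np.array(f["R"]);t=np.array(f["t"]);d=R.T@np.array([(uv[0]-f["cx"])/f["fx"],(uv[1]-f["cy"])/f["fy"],1]);c=-R.T@t
    return c+d*(z-c[2])/d[2]
def proj(f,X):
    c=np.array(f["R"])@np.array(X)+np.array(f["t"]);return np.array([c[0]/c[2]*f["fx"]+f["cx"],c[1]/c[2]*f["fy"]+f["cy"]])
def save(f,n,s=1.5,crop=None):
    im=f["pixels"][:,:,::-1]
    if crop: l,t,r,b=crop; im=im[t:b,l:r]
    cv2.imwrite(f"pics/{n}.png",cv2.resize(im,None,fx=s,fy=s,interpolation=cv2.INTER_CUBIC))
E
python3 - <<'E'
from h import *
np.set_printoptions(precision=4,suppress=True)
s=telemetry.get_state();print(s["t"],s["eef_pos"],s["ee_rot"],s["force"],s["width"])
H=dict(carrier=0,probe=.072,stand=0,petri=0,bottle=0,tape=0,bore_1=.046,bore_2=.046,bore_3=.046,bore_4=.046,bore_5=.046,bore_6=.046)
for c in ["top","scene"]:
    f=grab_frame(c);save(f,c+"0");print(c,f["fx"],-np.array(f["R"]).T@f["t"])
    for n,z in H.items():
        for d in pinpoint(c,n)[:3]: print(c,n,round(d["p"],2),np.round(d["location"],1),ray(f,d["location"],z))
E
```

```text
0.0 [ 0.2017 -0.6436  0.2256] [-3.1414 -0.0016  1.8745] [ 0.7427 -0.1726  0.076 ] 0.08737619899655497
top 426.4456327136758 [ 0.3223 -0.0251  1.2556]
top carrier 0.93 [254.3 195.3] [ 0.5196 -0.0115  0.    ]
top probe 0.61 [188.7 167. ] [0.5873 0.1749 0.072 ]
top probe 0.57 [168.1 191.6] [0.5159 0.2299 0.072 ]
top probe 0.46 [158.5 161.4] [0.6025 0.2612 0.072 ]
top stand 0.8 [171.2 193.1] [0.5233 0.236  0.    ]
top petri 0.9 [205.9 238.4] [0.3902 0.1285 0.    ]
top bottle 0.6 [200.8 138.2] [0.6936 0.1538 0.    ]
top bore_1 0.96 [281.3 192.4] [ 0.5218 -0.0895  0.046 ]
top bore_1 0.91 [225.4 184.4] [0.5432 0.0717 0.046 ]
top bore_1 0.86 [248.  186.1] [0.539  0.0066 0.046 ]
top bore_2 0.96 [281.3 192.4] [ 0.5218 -0.0895  0.046 ]
top bore_2 0.91 [225.4 184.4] [0.5432 0.0717 0.046 ]
top bore_2 0.86 [248.  186.1] [0.539  0.0066 0.046 ]
top bore_3 0.96 [281.3 192.4] [ 0.5218 -0.0895  0.046 ]
top bore_3 0.91 [225.4 184.4] [0.5432 0.0717 0.046 ]
top bore_3 0.86 [248.  186.1] [0.539  0.0066 0.046 ]
top bore_4 0.96 [281.3 192.4] [ 0.5218 -0.0895  0.046 ]
top bore_4 0.91 [225.4 184.4] [0.5432 0.0
[... 1460 characters left out ...]
193.3] [ 0.5301 -0.1053  0.046 ]
scene bore_3 0.94 [233.5 235.9] [0.5374 0.0763 0.046 ]
scene bore_3 0.94 [242.7 228.7] [0.5279 0.0446 0.046 ]
scene bore_3 0.8 [266.  193.3] [ 0.5301 -0.1053  0.046 ]
scene bore_4 0.94 [233.5 235.9] [0.5374 0.0763 0.046 ]
scene bore_4 0.94 [242.7 228.7] [0.5279 0.0446 0.046 ]
scene bore_4 0.8 [266.  193.3] [ 0.5301 -0.1053  0.046 ]
scene bore_5 0.94 [233.5 235.9] [0.5374 0.0763 0.046 ]
scene bore_5 0.94 [242.7 228.7] [0.5279 0.0446 0.046 ]
scene bore_5 0.8 [266.  193.3] [ 0.5301 -0.1053  0.046 ]
scene bore_6 0.94 [233.5 235.9] [0.5374 0.0763 0.046 ]
scene bore_6 0.94 [242.7 228.7] [0.5279 0.0446 0.046 ]
scene bore_6 0.8 [266.  193.3] [ 0.5301 -0.1053  0.046 ]
```

View pics/top0.png

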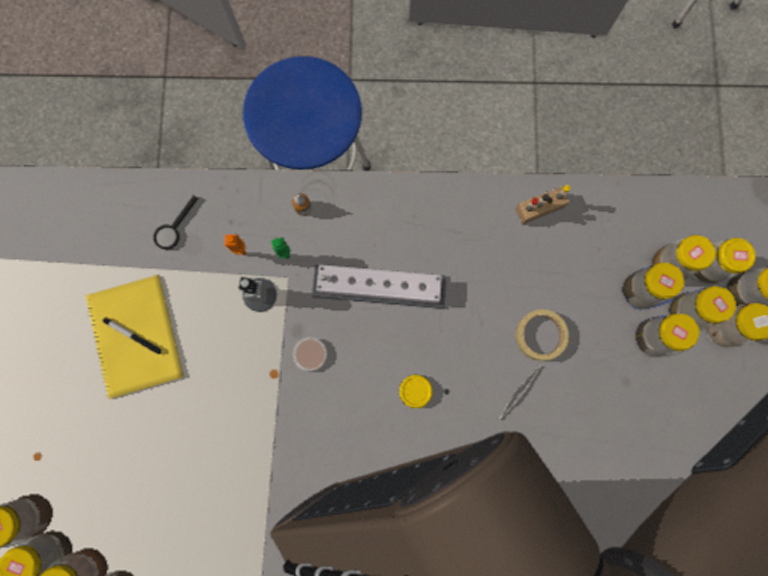

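View pics/scene0.png

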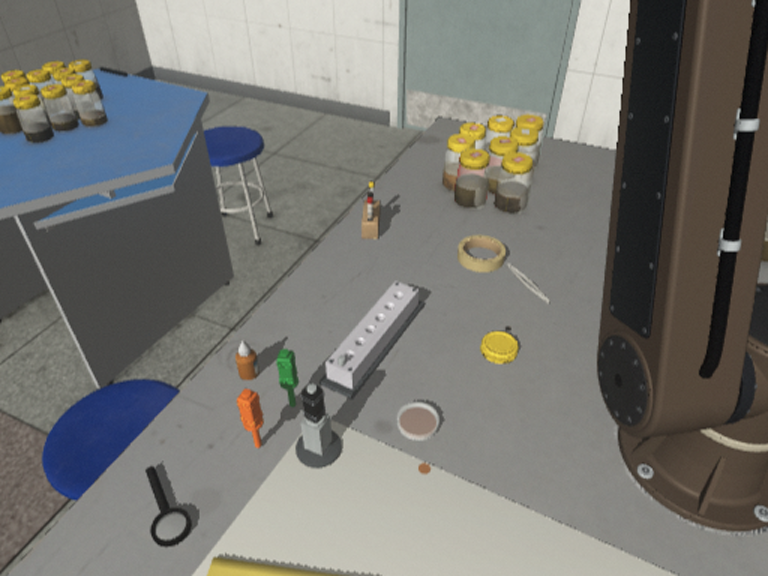

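The top view shows the carrier with its post at the left (+y) end, at about (326,279), and the bores from (334,280) to (422,286). The black probe in its stand is at (248,288), with the orange and green look-alikes at (234,243) and (281,246). I'll move over the carrier for a wrist view.

```bash
python3 -m inch '0.9 0 5 12 0 0 0;0.9 5 15 12 0 0 0;0.9 27 68 14 0 0 0;0.9 27 68 14 0 0 0;0.9 27 68 14 0 0 0;0.9 27 68 14 0 0 0;0.9 27 68 14 0 0 0;0.9 27 68 14 0 0 0;0.9 27 68 14 0 0 0;0.9 27 68 14 0 0 0;0.9 27 68 14 0 0 0;0.9 27 68 14 0 0 0'
python3 -m inch '0.9 0 0 0 0 0 0;0.9 0 0 0 0 0 0'
python3 - <<'E'
from h import *
np.set_printoptions(precision=4,suppress=True)
f=grab_frame("wrist");save(f,"w0");print(f["fx"],-np.array(f["R"]).T@f["t"],np.array(f["R"]))
H=dict(carrier=0,probe=.072,stand=0,bore_1=.046)
for n,z in H.items():
    for d in pinpoint("wrist",n): print(n,round(d["p"],2),np.round(d["location"],1),ray(f,d["location"],z))
E
```

```text
t: 2.8
eef_pos: [0.4607, 0.0104, 0.3648]
ee_rot: [3.14, -0.0, 1.875]
force: [1.5, -0.2, -0.0]
width: 0.0789
t: 3.05
eef_pos: [0.4606, 0.0106, 0.3647]
ee_rot: [3.14, 0.0, 1.876]
force: [0.3, -0.8, -0.6]
width: 0.0791
289.5044340414139 [ 0.3813 -0.0148  0.5224] [[-0.3     0.9539  0.0005]
 [ 0.9082  0.2854  0.3062]
 [ 0.2919  0.0923 -0.952 ]]
carrier 0.65 [240.7 174.3] [ 0.5382 -0.0017  0.    ]
probe 0.83 [371.9 218.4] [0.5247 0.2318 0.072 ]
probe 0.73 [358.1 196.2] [0.4945 0.1933 0.072 ]
probe 0.66 [322.3 236.9] [0.583 0.164 0.072]
stand 0.76 [361.6 195.6] [0.5095 0.2325 0.    ]
stand 0.68 [73.8 66.5] [ 0.4412 -0.3223  0.    ]
stand 0.16 [190.6 159. ] [ 0.5377 -0.0983  0.    ]
bore_1 0.98 [243.6 182.3] [0.5368 0.006  0.046 ]
bore_1 0.92 [284.2 195.3] [0.5384 0.0808 0.046 ]
bore_1 0.91 [189.1 158.1] [ 0.5232 -0.0938  0.046 ]
bore_1 0.87 [225.9 174.4] [ 0.5322 -0.027   0.046 ]
bore_1 0.85 [265.1 190.1] [0.5392 0.0459 0.046 ]
bore_1 0.78 [205.2 168.3] [ 0.5323 -0.0635  0.046 ]
```

View pics/w0.png

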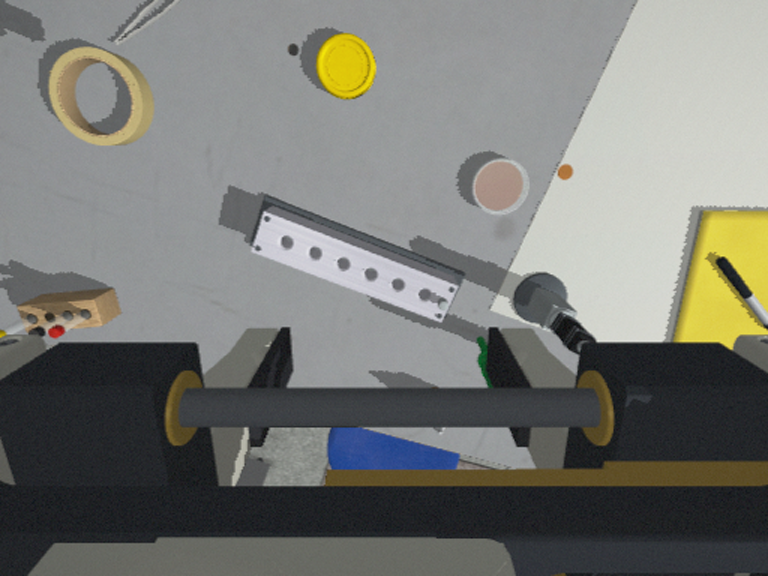

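The wrist view shows all six bores from (287,242) to (425,295), with the post at (443,303). The probe in its stand is at about (550,300). Next I'll take a close look at the stand.

```bash
python3 -m inch '0.9 0 20 -3 0 0 0;0.9 0 20 -3 0 0 0;0.9 0 20 -3 0 0 0;0.9 0 20 -3 0 0 0;0.9 0 20 -3 0 0 0;0.9 0 20 -3 0 0 0'
python3 - <<'E'
from h import *
np.set_printoptions(precision=4,suppress=True)
f=grab_frame("wrist");save(f,"w1",1.5);print(-np.array(f["R"]).T@f["t"])
H=dict(probe=.072,stand=0,bore_1=.046)
for n,z in H.items():
    for d in pinpoint("wrist",n): print(n,round(d["p"],2),np.round(d["location"],1),ray(f,d["location"],z))
E
```

```text
t: 4.05
eef_pos: [0.4606, 0.2081, 0.3354]
ee_rot: [3.139, -0.0, 1.872]
force: [0.2, -0.4, 0.5]
width: 0.0791
[0.3811 0.1829 0.493 ]
probe 0.93 [267.7 231. ] [0.5871 0.2615 0.072 ]
probe 0.79 [266.5 188.9] [0.5189 0.2377 0.072 ]
probe 0.69 [213.9 216.7] [0.5883 0.172  0.072 ]
stand 0.66 [266.7 172.7] [0.5134 0.2382 0.    ]
bore_1 0.82 [103.2 144.7] [ 0.5331 -0.0241  0.046 ]
bore_1 0.72 [167.5 165.9] [0.5371 0.0785 0.046 ]
bore_1 0.6 [ 58.2 127.1] [ 0.5262 -0.0935  0.046 ]
bore_1 0.58 [125.  154.2] [0.5382 0.0108 0.046 ]
bore_1 0.57 [ 80.2 140.8] [ 0.5376 -0.059   0.046 ]
```

View pics/w1.png

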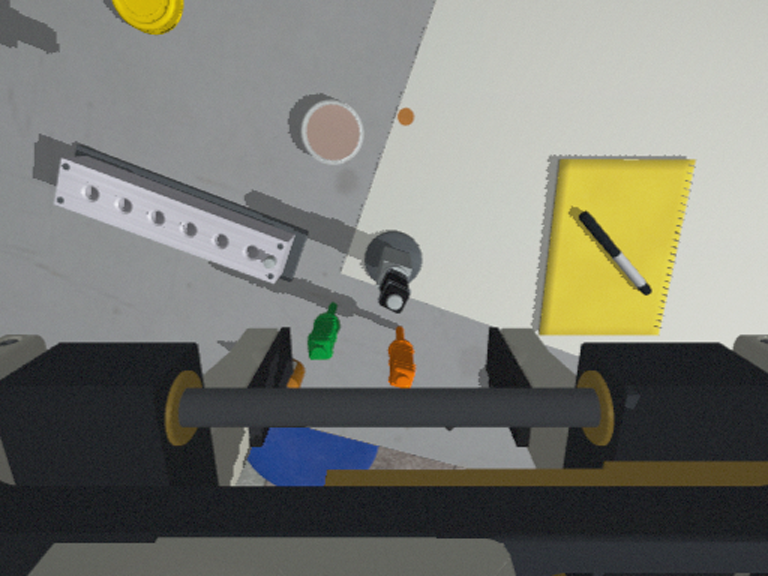

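Run:
```python
from h import *
from scipy.optimize import least_squares
np.set_printoptions(precision=4,suppress=True)
f=grab_frame("wrist");save(f,"w1c",9,(235,148,301,213))
# bores: pool of network points
P=np.array([[.5384,.0808],[.5392,.0459],[.5368,.006],[.5322,-.027],[.5323,-.0635],[.5232,-.0938],[.5371,.0785],[.5382,.0108],[.5331,-.0241],[.5376,-.059],[.5262,-.0935],[.5218,-.0895],[.539,.0066],[.5374,.0763],[.5279,.0446]])
I=np.array([1,2,3,4,5,6,1,3,4,5,6,6,3,1,2])
g=lambda p:(np.c_[p[0]-np.sin(p[2])*.034*(3.5-I),p[1]+np.cos(p[2])*.034*(3.5-I)]-P).ravel()
r=least_squares(g,[.53,-.01,-.1],loss='soft_l1',f_scale=.003);print(r.x,r.fun.reshape(-1,2))
for n in["probe","stand"]:
  for m in regions_of("wrist",n)[:3]:print(n,m["p"],m["bbox"])
```

```text
[ 0.5335 -0.0078 -0.0671] [[ 0.0008 -0.0038]
 [-0.0023 -0.0028]
 [-0.0022  0.0032]
 [ 0.0002  0.0022]
 [-0.0022  0.0048]
 [ 0.0046  0.0012]
 [ 0.0021 -0.0015]
 [-0.0036 -0.0016]
 [-0.0007 -0.0007]
 [-0.0075  0.0003]
 [ 0.0016  0.0009]
 [ 0.006  -0.0031]
 [-0.0044  0.0026]
 [ 0.0018  0.0007]
 [ 0.009  -0.0015]]
probe 0.87 [254.8, 181.1, 274.0, 208.8]
probe 0.71 [258.8, 218.3, 277.7, 257.2]
probe 0.59 [201.6, 201.3, 225.4, 241.4]
stand 0.96 [244.2, 152.4, 281.2, 190.5]
```

View pics/w1c.png

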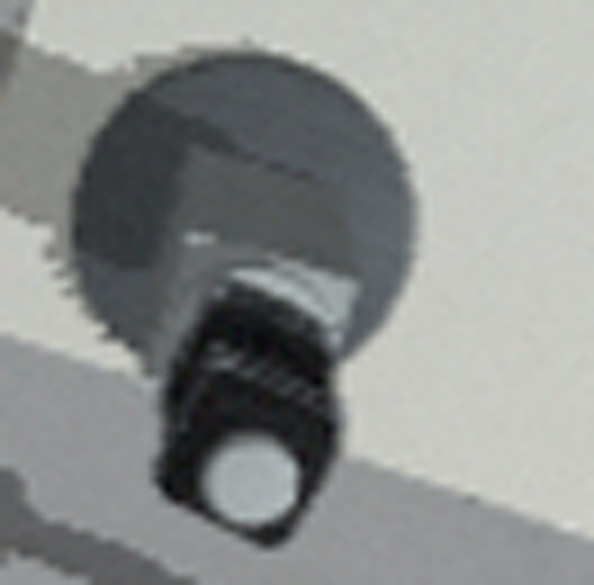

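Run:
```python
from h import *
np.set_printoptions(precision=4,suppress=True)
f=grab_frame("wrist")
c=lambda x,y,z:ray(f,(235+x/9,148+y/9),z)
print("knob",c(252,480,.14));print("foot",c(244,212,.008),c(244,212,.0))
A,B,C,D=c(157,478,.134),c(270,547,.134),c(338,425,.134),c(212,350,.134)
for a,b in((A,B),(B,C),(C,D),(D,A)):
  d=b-a;print(np.hypot(*d[:2]),np.degrees(np.arctan2(d[1],d[0])))
print((A+B+C+D)/4)
# collar lower/top edges: upper rim
E_,F=c(190,235,.072),c(355,283,.072);d=F-E_;print("rim",np.hypot(*d[:2]),np.degrees(np.arctan2(d[1],d[0])))
s=telemetry.get_state();print(s["ee_rot"],np.degrees(s["ee_rot"][2]),s["q"])
```

```text
knob [0.5142 0.2304 0.14  ]
foot [0.5114 0.2298 0.008 ] [0.5136 0.2305 0.    ]
0.02010496758260398 73.8414317499633
0.02179032525550456 170.30024865219835
0.021872476246542195 -104.95965866291668
0.021609220754020116 -4.913588479124373
[0.5124 0.2288 0.134 ]
rim 0.029168503701363275 90.3476311298857
[ 3.1392 -0.0003  1.8729] 107.31188580689236 [ 0.8157  0.0193 -0.17    0.0009 -1.3793 -2.0846]
```

```bash
python3 -m inch '0.6 5.3 2.2 -6 0 0 -9;0.6 5.3 2.2 -12.5 0 0 -18;0.6 5.3 2.2 -12.5 0 0 -28;0.6 5.3 2.2 -12.5 0 0 -28;0.6 5.3 2.2 -12.5 0 0 -28'
python3 - <<'E'
from h import *
np.set_printoptions(precision=4,suppress=True)
for c in["top","scene"]:
  f=grab_frame(c); p=proj(f,(.5135,.230,.14)); q=proj(f,(.5135,.23,.21));print(c,p,q)
  l,t=int(p[0])-30,int(p[1])-30
  im=f["pixels"][t:t+60,l:l+60,::-1];cv2.drawMarker
  b=cv2.resize(im,None,fx=6,fy=6,interpolation=cv2.INTER_CUBIC)
  cv2.drawMarker(b,tuple(int(v) for v in ((p-[l,t]+.5)*6)),(0,0,255),0,20,1);cv2.imwrite(f"pics/k_{c}.png",b)
cv2.imwrite("pics/k.png",np.hstack([cv2.imread("pics/k_top.png"),cv2.imread("pics/k_scene.png")]))
E
```

```text
t: 5.08
eef_pos: [0.5141, 0.2313, 0.2115]
ee_rot: [3.138, -0.001, 1.388]
force: [-0.3, -0.2, -0.1]
width: 0.0529
top [162.6835 188.2829] [156.4779 183.4557]
scene [207.2492 258.0658] [204.4099 233.7164]
```

View pics/k.png

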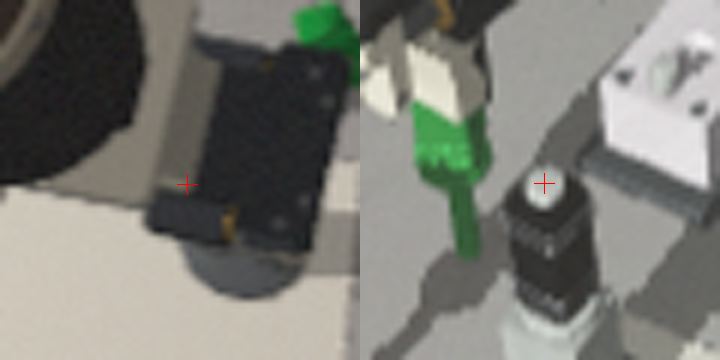

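The knob matches the predicted mark at (545,184) in the scene crop, so I'll descend and grip.

```bash
python3 -m inch '0.6 -0.05 -0.1 -5 0 0 0;0.6 -0.05 -0.1 -9 0 0 0;0.6 -0.05 -0.1 -12 0 0 0;0.6 -0.05 -0.1 -12 0 0 0;0 -0.05 -0.1 -12 0 0 0;0 -0.05 -0.1 -12 0 0 0;0 -0.05 -0.1 -12 0 0 0;0 -0.05 -0.1 -12 0 0 0;0 -0.05 -0.1 -12 0 0 0;0 -0.05 -0.1 -12 0 0 0' 30
python3 -m inch '0 0 0 0 0 0 0;0 0 0 0 0 0 0'
python3 -m inch '0 0 0 2 0 0 0;0 0 0 5 0 0 0;0 0 0 8 0 0 0;0 0 0 8 0 0 0;0 0 0 8 0 0 0'
```

```text
t: 6.42
eef_pos: [0.5138, 0.2307, 0.0927]
ee_rot: [3.137, -0.003, 1.387]
force: [-1.9, -0.8, 6.5]
width: 0.0217
t: 6.68
eef_pos: [0.5138, 0.2307, 0.0927]
ee_rot: [3.137, -0.003, 1.387]
force: [-0.5, 0.2, 2.3]
width: 0.0218
t: 7.3
eef_pos: [0.5133, 0.2304, 0.1719]
ee_rot: [3.138, -0.002, 1.387]
force: [-0.1, -0.4, -2.2]
width: 0.0219
```

```bash
python3 -m inch '0 1 -5 0 0 0 0;0 2.6 -10 0 0 0 0;0 2.6 -15.3 0 0 0 0;0 2.6 -15.3 -1 0 0 0;0 2.6 -15.3 -2.5 0 0 0;0 2.6 -15.3 -2.5 0 0 0;0 2.6 -15.3 -2.5 0 0 0'
python3 - <<'E'
from h import *
np.set_printoptions(precision=4,suppress=True)
s=telemetry.get_state();e=np.array(s["eef_pos"]);tip=e-[0,0,.0767];print(e,s["force"])
ims=[]
for c in["wrist","scene","top"]:
  f=grab_frame(c)
  print(c,"tip pred",proj(f,tip))
  for d in pinpoint(c,"probe_tip")[:3]:print(" tip",round(d["p"],2),np.round(d["location"],1),ray(f,d["location"],tip[2]))
  for d in pinpoint(c,"bore_1"):print(" bore",round(d["p"],2),np.round(d["location"],1),ray(f,d["location"],.046))
  if c!="top":
    p=proj(f,(.539,.06,.05));k=(max(0,int(p[0])-50),max(0,int(p[1])-50));k+=(k[0]+100,k[1]+100)
    im=cv2.resize(f["pixels"][k[1]:k[3],k[0]:k[2],::-1],(400,400),interpolation=cv2.INTER_CUBIC)
    print(k);ims.append(im)
cv2.imwrite("pics/b.png",np.hstack(ims))
E
```

```text
t: 8.18
eef_pos: [0.5393, 0.0782, 0.1466]
ee_rot: [3.138, -0.002, 1.389]
force: [0.6, 0.6, -1.6]
width: 0.0217
[0.5393 0.0782 0.1466] [ 0.5591  0.5932 -1.569 ]
wrist tip pred [259.496  189.9806]
 tip 0.59 [257.6 191.3] [0.5402 0.0764 0.0699]
 tip 0.58 [432.5 190.4] [0.567  0.2245 0.0699]
 tip 0.53 [353.1 198.1] [0.5615 0.1567 0.0699]
 bore 0.95 [258.9 182.6] [0.5404 0.0776 0.046 ]
 bore 0.88 [ 80.8 199.3] [ 0.5257 -0.0925  0.046 ]
 bore 0.82 [223.9 186.6] [0.5382 0.0444 0.046 ]
 bore 0.73 [116.7 199.8] [ 0.5325 -0.0591  0.046 ]
 bore 0.69 [152.  197.5] [ 0.5364 -0.0253  0.046 ]
 bore 0.66 [187.3 187.5] [0.5328 0.0104 0.046 ]
(189, 135, 289, 235)
scene tip pred [232.1143 229.333 ]
 tip 0.63 [172.3 299.8] [0.5571 0.3051 0.0699]
 tip 0.54 [231.6 231.7] [0.5368 0.0858 0.0699]
 tip 0.52 [197.5 269.8] [0.5508 0.2184 0.0699]
 bore 0.86 [266.  195.2] [ 0.5268 -0.0979  0.046 ]
 bore 0.8 [242.9 221.4] [0.539  0.0212 0.046 ]
 bore 0.71 [232.9 236.4] [0.538  0.0784 0.046 ]
 bore 0.71 [252.7 215.7] [ 0.5253 -0.0085  0.046 ]
 bore 0.65 [241.5 225.9] [0.535  0.0371 0.046 ]
 bore 0.63 [256.9 203.5] [ 0.5352 -0.0562  0.046 ]
(185, 180, 285, 280)
top tip pred [222.4173 184.1933]
 bore 0.98 [256.5 189.3] [ 0.5299 -0.018   0.046 ]
 bore 0.79 [267.4 186.9] [ 0.5373 -0.0494  0.046 ]
 bore 0.78 [233.7 187. ] [0.5359 0.0477 0.046 ]
 bore 0.76 [222.6 181.6] [0.5513 0.08   0.046 ]
 bore 0.75 [248.8 188.5] [0.532  0.0041 0.046 ]
```

View pics/b.png

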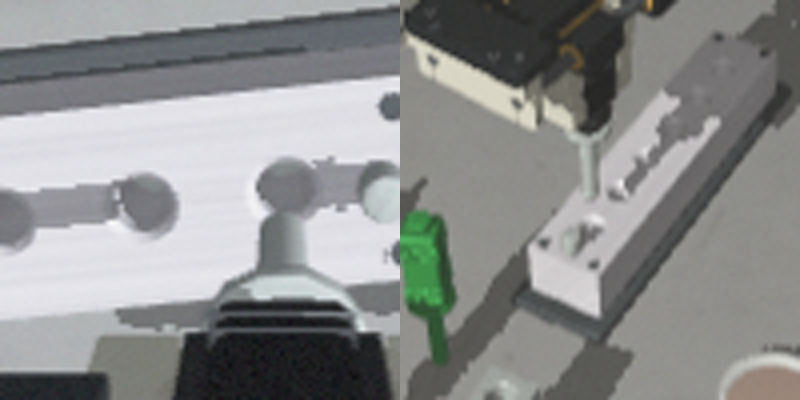

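Run:
```python
from h import *
from scipy.optimize import least_squares
np.set_printoptions(precision=4,suppress=True)
f=grab_frame("wrist");s=telemetry.get_state();e=np.array(s["eef_pos"])
print("tip",ray(f,(259.6,192.1),.0699))
uv=[(260.4,181.4),(225.9,186.1),(187.3,187.5),(152,197.5),(116.7,199.8),(80.8,199.3)]
W=np.array([ray(f,p,.046)[:2] for p in uv]);print(W)
I=np.arange(1,7);w=np.array([3,3,1,1,1,1.])[:,None]
g=lambda p:(w*(np.c_[p[0]-np.sin(p[2])*.034*(3.5-I),p[1]+np.cos(p[2])*.034*(3.5-I)]-W)).ravel()
r=least_squares(g,[.53,-.01,-.1]).x;print(r)
im=f["pixels"][:,:,::-1];l,t,k=60,140,3.4
b=cv2.resize(im[t:t+115,l:l+230],None,fx=k,fy=k,interpolation=cv2.INTER_CUBIC)
tr=lambda P:np.array([((proj(f,q)-[l,t]+.5)*k) for q in P]).astype(np.int32).reshape(-1,1,2)
a=np.linspace(0,6.28,40)
for i in I:
  c=(r[0]-np.sin(r[2])*.034*(3.5-i),r[1]+np.cos(r[2])*.034*(3.5-i));print(i,c)
  cv2.polylines(b,[tr([(c[0]+.007*np.cos(x),c[1]+.007*np.sin(x),.046) for x in a])],True,(0,0,255),1)
for th in np.linspace(0,np.pi/2,4):
  cv2.polylines(b,[tr([(e[0]+.005*np.cos(th)*np.cos(x),e[1]+.005*np.cos(th)*np.sin(x),.0749-.005*np.sin(th)) for x in a])],True,(0,200,0),1)
cv2.imwrite("pics/o.png",b)
```

```text
tip [0.5415 0.0772 0.0699]
[[ 0.5397  0.0785]
 [ 0.5383  0.0456]
 [ 0.5329  0.0095]
 [ 0.5365 -0.0262]
 [ 0.5325 -0.06  ]
 [ 0.5257 -0.0935]]
[ 0.5345 -0.0063 -0.0661]
1 (np.float64(0.5400829328596118), np.float64(0.07849387592748548))
2 (np.float64(0.537835781145312), np.float64(0.044568217360953295))
3 (np.float64(0.5355886294310122), np.float64(0.0106425587944211))
4 (np.float64(0.5333414777167123), np.float64(-0.023283099772111092))
5 (np.float64(0.5310943260024124), np.float64(-0.057208758338643285))
6 (np.float64(0.5288471742881126), np.float64(-0.09113441690517547))
```

View pics/o.png

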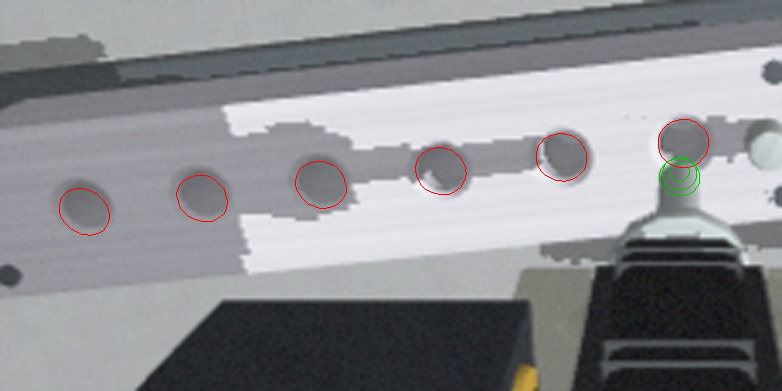

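Bores 1–5 fit the overlay well, and bore 6 sits about 1 mm lower in x. The tip appears about 1.5 mm further out in x than the TCP. I'll correct for that, lower to just above the mouth and check.

```bash
python3 -m inch '0 -0.08 0.03 -1 0 0 0;0 -0.08 0.03 -1.9 0 0 0;0 -0.08 0.03 -1.9 0 0 0;0 -0.08 0.03 -1.9 0 0 0'
python3 - <<'E'
from h import *
np.set_printoptions(precision=4,suppress=True)
s=telemetry.get_state();e=np.array(s["eef_pos"]);print(e,s["force"])
ims=[]
for c,tc in(("wrist",(.540,.0785,.048)),("scene",(.540,.0785,.055))):
  f=grab_frame(c);p=proj(f,tc);l,t=[int(v)-25 for v in p];k=8
  b=cv2.resize(f["pixels"][t:t+50,l:l+50,::-1],None,fx=k,fy=k,interpolation=cv2.INTER_CUBIC);print(c,l,t,p)
  ims.append(b)
cv2.imwrite("pics/m.png",np.hstack(ims))
E
```

```text
t: 9.18
eef_pos: [0.5386, 0.0777, 0.128]
ee_rot: [3.138, -0.002, 1.387]
force: [-0.6, -0.1, -0.1]
width: 0.0217
[0.5386 0.0777 0.128 ] [-0.6161 -0.0635 -0.1392]
wrist 235 165 [260.6431 190.0196]
scene 207 208 [232.0194 233.6197]
```

View pics/m.png

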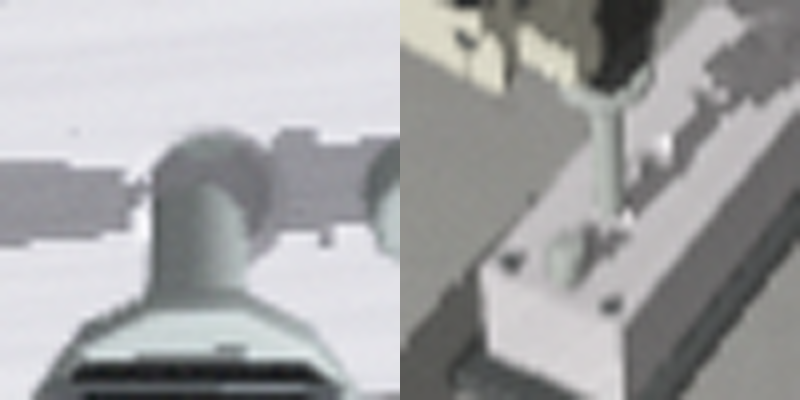

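Run:
```python
from h import *
np.set_printoptions(precision=4,suppress=True,linewidth=200)
f=grab_frame("wrist");s=telemetry.get_state();e=np.array(s["eef_pos"])
g=f["pixels"].astype(int).sum(2)//3
print("cols",list(range(250,272)))
for r in range(177,203):print(r,g[r,250:272])
a=np.linspace(0,6.28,60)
S=np.array([proj(f,(e[0]+.005*np.cos(th)*np.cos(x),e[1]+.005*np.cos(th)*np.sin(x),e[2]-.0717-.005*np.sin(th))) for th in np.linspace(0,1.57,12) for x in a])
print("tip sil top",S[:,1].min(),S[S[:,1].argmin()],"cols",S[:,0].min(),S[:,0].max())
B=np.array([proj(f,(.54+.007*np.cos(x),.0785+.007*np.sin(x),.046)) for x in a]);print("bore",B.min(0),B.max(0))
print("per mm x,y,z",[proj(f,np.array((.54,.078,.05))+d)-proj(f,(.54,.078,.05)) for d in np.eye(3)*.001])
```

```text
cols [250, 251, 252, 253, 254, 255, 256, 257, 258, 259, 260, 261, 262, 263, 264, 265, 266, 267, 268, 269, 270, 271]
177 [229 227 227 227 228 227 228 228 227 226 226 225 227 226 227 226 225 226 226 226 226 228]
178 [226 226 226 228 228 227 228 226 228 226 227 228 227 226 227 227 226 226 226 225 226 226]
179 [228 226 227 227 227 227 227 226 226 227 227 226 225 224 225 224 225 225 224 223 224 224]
180 [227 226 226 225 226 225 224 223 215 210 200 194 201 215 218 224 224 224 225 225 223 225]
181 [225 225 226 225 226 224 220 207 200 188 171 166 163 164 168 192 219 217 161 161 162 165]
182 [226 226 225 227 226 222 209 166 141 140 136 134 136 141 144 152 169 207 214 154 156 152]
183 [229 229 230 230 225 190 134 133 134 136 134 134 134 134 125 128 138 143 151 151 150 149]
184 [228 230 233 231 198 125 120 123 125 129 129 128 124 121 118 118 125 131 133 142 149 149]
185 [189 232 236 224 149 118 118 122 122 123 123 124 121 121 121 117 120 126 133 137 152 150]
186 [188 235 232 199 120 120 119 119 123 120 120 121 119 122 121 117 116 116 124 138 147 151]
187 [190 237 228 148 120 117 119 120 121 113
[... 987 characters left out ...]
7]
198 [226 226 222 181 104 109 109 111 108 118 128 143 156 165 180 200 224 223 226 226 225 225]
199 [228 228 223 182 107 105 108 109 112 117 129 142 157 168 177 202 224 223 223 223 223 224]
200 [227 228 215 154 101 105 108 108 112 117 128 140 154 165 175 197 219 226 225 226 226 225]
201 [226 226 211 129 106 110 111 112 115 115 121 125 130 135 141 167 209 225 226 227 226 227]
202 [217 176 162 112 111 113 115 115 120 122 128 135 135 140 144 144 156 185 218 228 229 229]
tip sil top 185.93953761365051 [259.32   185.9395] cols 253.5264909214228 265.4003545246954
bore [252.4715 181.3768] [268.413  196.4191]
per mm x,y,z [array([0.2113, 1.0689]), array([ 1.1373, -0.2015]), array([0.0073, 0.3929])]
```

The tip sits within about 0.5 mm of bore 1's axis, so I'll lower it in stages and average the force readings.

```bash
cat > m.py <<'E'
from h import *
F=[];Z=[]
for i in range(6):
    grab_frame("top");s=telemetry.get_state();F.append(s["force"]);Z.append(s["eef_pos"])
F=np.array(F);e=np.mean(Z,0)
print("F",F.mean(0).round(2),"sd",F.std(0).round(2),"tcp",e.round(4),"tipz",round(e[2]-.0767,4),"t",round(s["t"],2))
E
python3 m.py
python3 -m inch '0 0.01 0.04 -1 0 0 0;0 0.01 0.04 -2 0 0 0;0 0.01 0.04 -3 0 0 0;0 0.01 0.04 -3.5 0 0 0;0 0.01 0.04 -3.5 0 0 0;0 0.01 0.04 -3.5 0 0 0'; python3 m.py
```

```text
F [ 0.09  0.32 -0.91] sd [0.5  0.39 0.35] tcp [0.5386 0.0778 0.1282] tipz 0.0515 t 9.62
t: 10.38
eef_pos: [0.5389, 0.0782, 0.0934]
ee_rot: [3.137, -0.003, 1.387]
force: [0.5, 0.1, -0.4]
width: 0.0222
F [ 0.1  -0.19 -1.2 ] sd [0.31 0.74 0.65] tcp [0.5388 0.0782 0.0935] tipz 0.0168 t 10.68
```

```bash
python3 -m inch '0 0 0 -0.15 0 0 0;0 0 0 -0.3 0 0 0;0 0 0 -0.3 0 0 0'; python3 m.py
```

```text
t: 11.05
eef_pos: [0.5386, 0.0781, 0.0902]
ee_rot: [3.137, -0.003, 1.387]
force: [-0.7, 0.5, -1.5]
width: 0.0217
F [ 0.35 -0.03 -1.21] sd [0.35 0.41 0.48] tcp [0.5387 0.0782 0.0904] tipz 0.0137 t 11.35
```

```bash
python3 -m inch '0 0 0 -0.15 0 0 0;0 0 0 -0.3 0 0 0;0 0 0 -0.3 0 0 0'; python3 m.py
```

```text
t: 11.72
eef_pos: [0.5389, 0.0782, 0.0875]
ee_rot: [3.137, -0.003, 1.387]
force: [0.3, -1.3, 1.6]
width: 0.0218
F [-0.19  0.16  1.17] sd [0.43 0.44 0.39] tcp [0.5389 0.0783 0.0876] tipz 0.0109 t 12.03
```

```bash
python3 -m inch '0 0 0 2 0 0 0;0 0 0 4.5 0 0 0;0 -0.1 -1 4.5 0 0 0;0 -0.24 -3.4 4.5 0 0 0;0 -0.24 -3.4 4.5 0 0 0;0 -0.24 -3.4 4.2 0 0 0;0 -0.24 -3.4 3 0 0 0;0 -0.24 -3.4 1.8 0 0 0;0 -0.24 -3.4 0.6 0 0 0;0 -0.24 -3.4 0.6 0 0 0;0 -0.24 -3.4 0.6 0 0 0'; python3 m.py
```

```text
t: 13.4
eef_pos: [0.5366, 0.0443, 0.0936]
ee_rot: [3.137, -0.003, 1.387]
force: [0.5, -0.7, -0.7]
width: 0.0218
F [ 0.19  0.44 -0.69] sd [0.19 0.61 0.33] tcp [0.5368 0.0444 0.0939] tipz 0.0172 t 13.7
```

```bash
python3 -m inch '0 0 0 -0.2 0 0 0;0 0 0 -0.35 0 0 0;0 0 0 -0.35 0 0 0'; python3 m.py
```

```text
t: 14.08
eef_pos: [0.5367, 0.0443, 0.0903]
ee_rot: [3.136, -0.004, 1.387]
force: [-0.5, -0.3, -0.9]
width: 0.0213
F [ 0.04 -0.34 -0.77] sd [0.27 0.18 0.51] tcp [0.5366 0.0443 0.0904] tipz 0.0137 t 14.38
```

Run:
```python
from station import telemetry
s=telemetry.get_state();print(s["force"],s["moment"])
```

```text
[-0.11579549 -0.16175887 -1.07142822] [-0.06358647 -0.03272751 -0.0119398 ]
```

```bash
python3 -m inch '0 0 0 -0.15 0 0 0;0 0 0 -0.3 0 0 0;0 0 0 -0.3 0 0 0'; python3 m.py
```

```text
t: 14.75
eef_pos: [0.5368, 0.0443, 0.0875]
ee_rot: [3.136, -0.004, 1.387]
force: [-2.0, 0.3, 3.2]
width: 0.0219
F [-1.12 -0.16  3.51] sd [0.47 0.27 0.35] tcp [0.5367 0.0443 0.0875] tipz 0.0108 t 15.05
```

```bash
python3 -m inch '0 0 0 2 0 0 0;0 0 0 4.5 0 0 0;0 -0.1 -1 4.5 0 0 0;0 -0.24 -3.4 4.5 0 0 0;0 -0.24 -3.4 4.5 0 0 0;0 -0.24 -3.4 4.2 0 0 0;0 -0.24 -3.4 3 0 0 0;0 -0.24 -3.4 1.8 0 0 0;0 -0.24 -3.4 0.6 0 0 0;0 -0.24 -3.4 0.6 0 0 0;0 -0.24 -3.4 0.6 0 0 0'; python3 m.py
```

```text
t: 16.42
eef_pos: [0.5345, 0.0104, 0.0935]
ee_rot: [3.136, -0.004, 1.387]
force: [-0.1, 0.1, -1.2]
width: 0.0216
F [-0.18  0.12 -0.68] sd [0.55 0.71 0.21] tcp [0.5346 0.0104 0.0939] tipz 0.0172 t 16.73
```

```bash
python3 -m inch '0 0 0 -0.2 0 0 0;0 0 0 -0.2 0 0 0;0 0 0 -0.2 0 0 0'; python3 m.py
```

```text
t: 17.1
eef_pos: [0.5345, 0.0104, 0.0918]
ee_rot: [3.135, -0.004, 1.387]
force: [-0.6, 0.4, -0.8]
width: 0.0213
F [ 0.15  0.26 -0.95] sd [0.42 0.35 0.56] tcp [0.5345 0.0104 0.0919] tipz 0.0152 t 17.4
```

```bash
python3 -m inch '0 0 0 -0.2 0 0 0;0 0 0 -0.2 0 0 0;0 0 0 -0.2 0 0 0'; python3 m.py
```

```text
t: 17.77
eef_pos: [0.5346, 0.0104, 0.0899]
ee_rot: [3.135, -0.004, 1.387]
force: [-0.1, 0.5, -0.3]
width: 0.0219
F [ 0.12 -0.05 -0.41] sd [0.31 0.51 0.29] tcp [0.5346 0.0104 0.0899] tipz 0.0132 t 18.07
```

```bash
python3 -m inch '0 0 0 -0.2 0 0 0;0 0 0 -0.2 0 0 0;0 0 0 -0.2 0 0 0'; python3 m.py
```

```text
t: 18.45
eef_pos: [0.5347, 0.0104, 0.0881]
ee_rot: [3.135, -0.004, 1.387]
force: [0.2, 0.3, 2.6]
width: 0.022
F [-0.25 -0.28  2.36] sd [0.45 0.28 0.54] tcp [0.5347 0.0104 0.088 ] tipz 0.0113 t 18.75
```

```bash
python3 -m inch '0 0 0 2 0 0 0;0 0 0 4.5 0 0 0;0 -0.1 -1 4.5 0 0 0;0 -0.24 -3.4 4.5 0 0 0;0 -0.24 -3.4 4.5 0 0 0;0 -0.24 -3.4 4.2 0 0 0;0 -0.24 -3.4 3 0 0 0;0 -0.24 -3.4 1.8 0 0 0;0 -0.24 -3.4 0.55 0 0 0;0 -0.24 -3.4 0.55 0 0 0;0 -0.24 -3.4 0.55 0 0 0'; python3 m.py
```

```text
t: 20.12
eef_pos: [0.5325, -0.0235, 0.0935]
ee_rot: [3.135, -0.004, 1.387]
force: [-0.4, -0.2, -0.3]
width: 0.0219
F [ 0.01 -0.01 -0.99] sd [0.21 0.45 0.41] tcp [ 0.5326 -0.0235  0.0939] tipz 0.0172 t 20.43
```

```bash
python3 -m inch '0 0 0 -0.2 0 0 0;0 0 0 -0.25 0 0 0;0 0 0 -0.25 0 0 0'; python3 m.py
```

```text
t: 20.8
eef_pos: [0.5324, -0.0236, 0.0913]
ee_rot: [3.135, -0.004, 1.387]
force: [0.0, 0.0, -1.1]
width: 0.0219
F [-0.03  0.12 -0.93] sd [0.49 0.36 0.53] tcp [ 0.5325 -0.0235  0.0913] tipz 0.0146 t 21.1
```

```bash
python3 -m inch '0 0 0 -0.2 0 0 0;0 0 0 -0.25 0 0 0;0 0 0 -0.25 0 0 0'; python3 m.py
```

```text
t: 21.48
eef_pos: [0.5324, -0.0236, 0.0887]
ee_rot: [3.135, -0.004, 1.387]
force: [-0.4, 0.1, -1.5]
width: 0.022
F [ 0.15 -0.34 -0.93] sd [0.63 0.34 0.28] tcp [ 0.5325 -0.0235  0.0888] tipz 0.0121 t 21.77
```

```bash
python3 -m inch '0 0 0 -0.2 0 0 0;0 0 0 -0.25 0 0 0;0 0 0 -0.25 0 0 0'; python3 m.py
```

```text
t: 22.15
eef_pos: [0.5327, -0.0235, 0.0865]
ee_rot: [3.134, -0.005, 1.387]
force: [-0.1, -0.4, 0.8]
width: 0.0219
F [ 0.28 -0.12  0.95] sd [0.52 0.22 0.47] tcp [ 0.5326 -0.0235  0.0865] tipz 0.0098 t 22.45
```

```bash
python3 -m inch '0 0 0 -0.07 0 0 0;0 0 0 -0.07 0 0 0'; python3 m.py
```

```text
t: 22.7
eef_pos: [0.5327, -0.0235, 0.0858]
ee_rot: [3.134, -0.005, 1.387]
force: [-0.8, 1.3, 1.5]
width: 0.022
F [0.02 0.03 1.71] sd [0.48 0.5  0.53] tcp [ 0.5327 -0.0235  0.0858] tipz 0.0091 t 23.0
```

```bash
python3 -m inch '0 0 0 2 0 0 0;0 0 0 4.7 0 0 0;0 -0.1 -1 4.7 0 0 0;0 -0.24 -3.4 4.7 0 0 0;0 -0.24 -3.4 4.7 0 0 0;0 -0.24 -3.4 4.2 0 0 0;0 -0.24 -3.4 3 0 0 0;0 -0.24 -3.4 1.8 0 0 0;0 -0.24 -3.4 0.75 0 0 0;0 -0.24 -3.4 0.75 0 0 0;0 -0.24 -3.4 0.75 0 0 0'; python3 m.py
```

```text
t: 24.38
eef_pos: [0.5305, -0.0574, 0.0934]
ee_rot: [3.134, -0.005, 1.387]
force: [0.5, -1.0, -0.7]
width: 0.0222
F [ 0.07  0.37 -0.84] sd [0.34 0.47 0.5 ] tcp [ 0.5305 -0.0574  0.0937] tipz 0.017 t 24.68
```

```bash
python3 -m inch '0 0 0 -0.2 0 0 0;0 0 0 -0.25 0 0 0;0 0 0 -0.25 0 0 0'; python3 m.py
```

```text
t: 25.05
eef_pos: [0.5303, -0.0575, 0.091]
ee_rot: [3.134, -0.005, 1.387]
force: [-0.4, -0.3, -1.2]
width: 0.0219
F [-0.16 -0.17 -0.9 ] sd [0.48 0.58 0.43] tcp [ 0.5304 -0.0575  0.0911] tipz 0.0144 t 25.35
```

```bash
python3 -m inch '0 0 0 -0.2 0 0 0;0 0 0 -0.25 0 0 0;0 0 0 -0.25 0 0 0'; python3 m.py
```

```text
t: 25.72
eef_pos: [0.5304, -0.0575, 0.0885]
ee_rot: [3.134, -0.005, 1.387]
force: [0.3, -0.0, -0.4]
width: 0.0219
F [-0.22  0.16 -0.89] sd [0.33 0.44 0.46] tcp [ 0.5305 -0.0575  0.0887] tipz 0.012 t 26.02
```

```bash
python3 -m inch '0 0 0 -0.2 0 0 0;0 0 0 -0.25 0 0 0;0 0 0 -0.25 0 0 0'; python3 m.py
```

```text
t: 26.4
eef_pos: [0.5306, -0.0574, 0.0863]
ee_rot: [3.133, -0.005, 1.387]
force: [-0.4, 0.3, 1.0]
width: 0.022
F [-0.09  0.03  0.68] sd [0.34 0.49 0.3 ] tcp [ 0.5306 -0.0574  0.0863] tipz 0.0096 t 26.7
```

```bash
python3 -m inch '0 0 0 -0.08 0 0 0;0 0 0 -0.08 0 0 0'; python3 m.py
```

```text
t: 26.95
eef_pos: [0.5306, -0.0574, 0.0855]
ee_rot: [3.133, -0.005, 1.387]
force: [-1.2, 0.1, 2.6]
width: 0.0212
F [0.44 0.65 1.93] sd [0.52 0.48 0.24] tcp [ 0.5306 -0.0575  0.0855] tipz 0.0088 t 27.25
```

```bash
python3 -m inch '0 0 0 2 0 0 0;0 0 0 4.7 0 0 0;0 -0.1 -1 4.7 0 0 0;0 -0.25 -3.4 4.7 0 0 0;0 -0.25 -3.4 4.7 0 0 0;0 -0.25 -3.4 4.2 0 0 0;0 -0.25 -3.4 3 0 0 0;0 -0.25 -3.4 1.8 0 0 0;0 -0.25 -3.4 0.78 0 0 0;0 -0.25 -3.4 0.78 0 0 0;0 -0.25 -3.4 0.78 0 0 0'; python3 m.py
```

```text
t: 28.62
eef_pos: [0.5281, -0.0914, 0.0934]
ee_rot: [3.133, -0.005, 1.388]
force: [-1.0, 0.2, 0.8]
width: 0.0218
F [-0.91  0.14  0.94] sd [0.57 0.46 0.38] tcp [ 0.5282 -0.0915  0.0936] tipz 0.0169 t 28.93
```

```bash
python3 -m inch '0 0 0 -0.1 0 0 0;0 0 0 -0.1 0 0 0;0 0 0 -0.1 0 0 0'; python3 m.py
```

```text
t: 29.3
eef_pos: [0.5282, -0.0915, 0.0926]
ee_rot: [3.133, -0.005, 1.387]
force: [-0.2, 0.6, 2.4]
width: 0.0223
F [-1.08  0.24  2.13] sd [0.42 0.31 0.8 ] tcp [ 0.5282 -0.0915  0.0926] tipz 0.0159 t 29.6
```

Bore 6 is the highest, with its pad at about 17.3 mm against at most 13.7 mm for the others. A side force of about −1 N in x shows the plunger rubbing the +x wall, so I'll lift out, recentre and reinsert to just touching.

```bash
python3 -m inch '0 0 0 2 0 0 0;0 0 0 4 0 0 0;0 -0.16 0 4 0 0 0;0 -0.16 0 4 0 0 0;0 -0.16 0 2.8 0 0 0;0 -0.16 0 1.6 0 0 0;0 -0.16 0 0.6 0 0 0;0 -0.16 0 0.12 0 0 0;0 -0.16 0 0.08 0 0 0;0 -0.16 0 0.08 0 0 0'; python3 m.py
python3 - <<'E'
from h import *
f=grab_frame("wrist");p=proj(f,(.528,-.0912,.046));l,t=[int(v)-30 for v in p];print(l,t,p)
cv2.imwrite("pics/e.png",cv2.resize(f["pixels"][t:t+60,l:l+60,::-1],None,fx=8,fy=8,interpolation=cv2.INTER_CUBIC))
E
```

```text
t: 30.85
eef_pos: [0.5267, -0.0915, 0.0937]
ee_rot: [3.132, -0.005, 1.387]
force: [-0.6, -0.6, 1.3]
width: 0.0223
F [-0.63 -0.08  0.9 ] sd [0.44 0.52 0.36] tcp [ 0.5269 -0.0915  0.0938] tipz 0.0171 t 31.15
230 173 [260.05475531 203.67406329]
```

View pics/e.png

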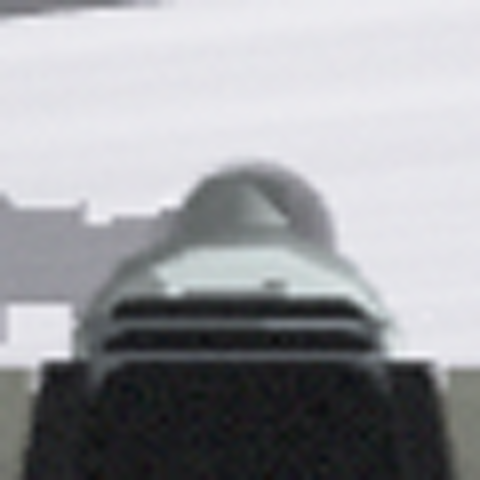

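The probe is in bore 6, touching at about 0.4 mm, and sits roughly 1 mm toward −y of centre. I'll shift it, release gently, then retreat straight up.

```bash
python3 -m inch '0 0 0 0.15 0 0 0;0 -0.03 0.1 0.15 0 0 0;0 -0.03 0.1 0.04 0 0 0;0 -0.03 0.1 0.04 0 0 0'; python3 m.py
python3 -m inch '0.27 0 0 0 0 0 0;0.29 0 0 0 0 0 0;0.31 0 0 0 0 0 0;0.34 0 0 0 0 0 0;0.38 0 0 0 0 0 0;0.45 0 0 0 0 0 0;0.55 0 0 0 0 0 0;0.65 0 0 0 0 0 0;0.65 0 0 0 0 0 0;0.65 0 0 0 0 0 0'
python3 - <<'E'
from h import *
fs=[]
for c,P in(("wrist",(.528,-.09,.1)),("scene",(.528,-.09,.1))):
  f=grab_frame(c);p=proj(f,P);l,t=[max(0,int(v)-40) for v in p]
  fs.append(cv2.resize(f["pixels"][t:t+80,l:l+80,::-1],(400,400),interpolation=cv2.INTER_CUBIC))
cv2.imwrite("pics/r.png",np.hstack(fs))
E
```

```text
t: 31.7
eef_pos: [0.5266, -0.0904, 0.094]
ee_rot: [3.132, -0.005, 1.387]
force: [-0.5, 0.6, -0.4]
width: 0.0219
F [0.04 0.58 0.23] sd [0.4  0.48 0.52] tcp [ 0.5266 -0.0904  0.094 ] tipz 0.0173 t 32.0
t: 33.25
eef_pos: [0.5266, -0.0904, 0.094]
ee_rot: [3.132, -0.005, 1.387]
force: [-0.1, 0.2, -0.1]
width: 0.0568
```

View pics/r.png

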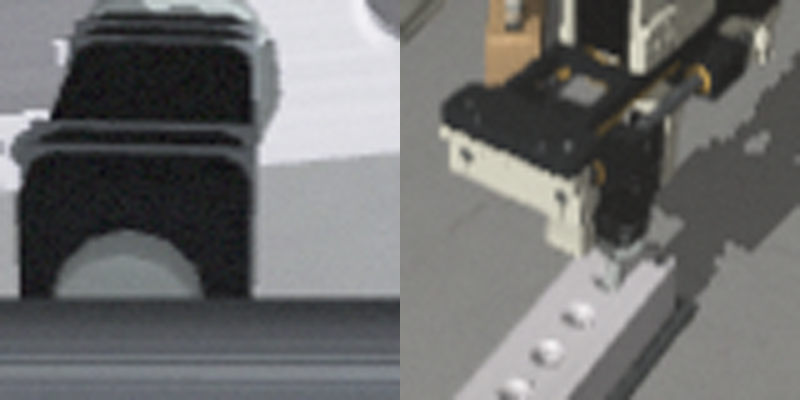

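The probe stands leaning slightly to −y, clear of the fingers. I'll open wider and go straight up.

```bash
python3 -m inch '0.9 0 0 0 0 0 0;0.9 0 0 0 0 0 0;0.9 0 0 0 0 0 0;0.9 0 0 2 0 0 0;0.9 0 0 5 0 0 0;0.9 0 0 9 0 0 0;0.9 0 0 14 0 0 0;0.9 0 0 18 0 0 0;0.9 0 0 18 0 0 0;0.9 0 0 18 0 0 0'
python3 - <<'E'
from h import *
f=grab_frame("scene");save(f,"z",4,(150,130,340,275))
for n in("probe","probe_tip","petri","bottle","tape"):
  for d in pinpoint("scene",n)[:3]:print(n,round(d["p"],2),np.round(d["location"],1),ray(f,d["location"],.073 if n=="probe" else 0).round(4))
E
```

```text
t: 34.6
eef_pos: [0.5261, -0.0903, 0.2735]
ee_rot: [3.132, -0.006, 1.387]
force: [0.2, -0.3, -0.6]
width: 0.0789
probe 0.74 [269.1 191.2] [ 0.5138 -0.0874  0.073 ]
probe 0.72 [168.4 283.8] [0.585  0.2775 0.073 ]
probe 0.67 [232.7 234.7] [0.5284 0.0959 0.073 ]
probe_tip 0.54 [265.  204.6] [ 0.5335 -0.1085  0.    ]
probe_tip 0.44 [193.3 268.9] [0.5963 0.1754 0.    ]
probe_tip 0.39 [170.2 295.9] [0.6028 0.2626 0.    ]
petri 0.89 [279.  280.2] [ 0.3977  0.1188 -0.    ]
bottle 0.64 [165.8 249.6] [0.6914 0.1527 0.    ]
tape 0.94 [318.5 172.3] [ 0.442  -0.3197  0.    ]
```

View pics/z.png

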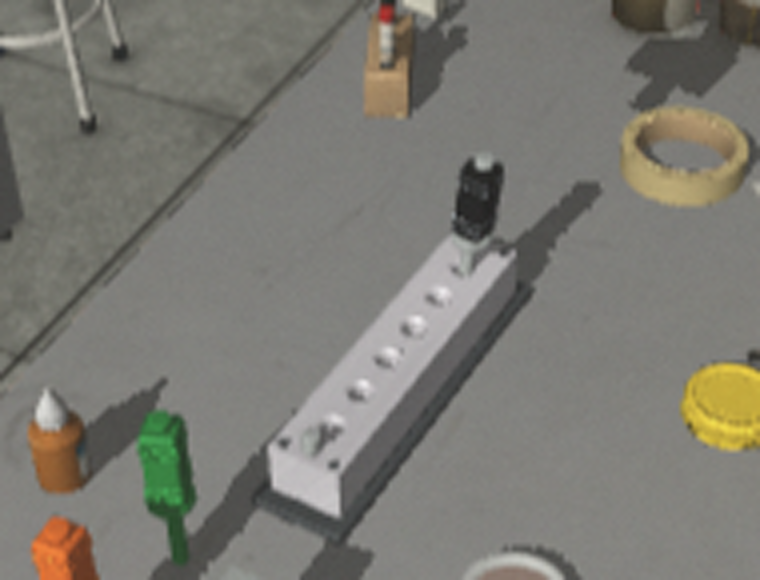

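The probe stands in bore 6, the far end from the post, leaning slightly. The bystanders and look-alikes haven't moved, so I'm handing in.

```bash
python3 -c "
from station import arm;print(arm.job_done())"
```

```text
the job is handed in; nothing more can be done
None
```

I touched all six bores in order from the index post, then left the probe standing in bore 6, whose pad is the highest. I handed the job in at about 35 s.

| Bore | Pad top above bench (mm) | Deepest plunger travel (mm) |
|---|---|---|
| 1 | 11.6 | 0.7 |
| 2 | 13.7 | 3.0 |
| 3 | 13.1 | 1.8 |
| 4 | 10.2 | 1.1 |
| 5 | 10.0 | 1.4 |
| 6 | 17.3 | 1.6 |

These are estimates from the wrist force and the tool height, good to about half a millimetre. Bore 6 stands about 3.6 mm above the next highest, bore 2.

**Last checks:**
- The final picture shows the probe in bore 6 with the gripper well clear above it, and the bystanders and look-alikes where they were.
- The probe is not quite vertical: it leans a little toward −y against the bore wall.
- On the first touch of bore 6 the plunger rubbed the wall with about 1 N of side force. I lifted it out, recentred it and put it back in. A side force of about 0.6 N remained, which was gone after one more small shift before release.
- Bore 2 also showed about 1 N of side force during its touch, and I did not correct that.

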